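# Calibrate the bench scale with its check weight

### The job

Calibrate the kitchen scale: take the empty steel beaker off the sprung pan and stand it in the aluminium tray; then stand the largest of the three check weights gently on the middle of the pan, upright and wholly inside the engraved circle, let go of it, and press the round button on the keypad fully down and release it. Set the weight down without dropping it or slamming the pan onto its stop, and leave the other weights and everything else on the bench where they are.

Things in the scene. Friction and masses are not known exactly. Their poses are not given: they have to be found in the camera images.
- pan_centre (a point): Centre of the top face of the scale's round aluminium pan (160 mm across, 6 mm thick, with a dark engraved circle 79 mm across round its centre); about 80 mm above the bench when unloaded. z up; the x axis points away from the keypad, which is on the -x side. The pan always stays level.
- scale: The scale: a grey box fixed to the bench, origin on the bench straight under the pan centre, same axes as the pan. It reaches 95 mm to +x, 190 mm to -x and 95 mm to either side; its top is 52 mm high under the pan and 42 mm at the keypad (-x end).
- pan (a joint): How far the sprung pan has sunk, in m: 0 unloaded, stop at 0.018. Spring 1200 N/m with 3.6 N preload of which 2.9 N carries the pan itself, well damped: it sinks about 1 mm under the beaker and 5 to 8 mm under the largest weight. Beyond 0.016 counts as slammed onto its stop; faster than 0.35 m/s counts as a drop.
- cal_button_top (a point): Centre of the top of the round white push button (32 mm across) in a black housing on the keypad, the only round key; it lies 145 mm to the -x side of the pan centre. It is pressed straight down (-z); the square white keys beside it (30 mm and more to its sides) are dummies, flush with the keypad.
- cal_button (a joint): How far the round button is pressed, in m: 0 up, 0.006 fully down; a spring that takes 5 N when fully down and brings it up again. Counts as pressed beyond 0.004.
- beaker_mid (a point): Centre, half-way up (47.5 mm above its foot), of the empty straight-sided open steel beaker, 56 mm across outside, 95 mm tall, wall 3 mm, about 0.18 kg. It starts upright on the scale's pan, up to 30 mm off centre. z up.
- tray: Shallow open aluminium tray fixed to the bench. Origin at the centre of its underside; 260 mm along its x, 160 mm along its y, rim 20 mm high, walls and floor 4 mm thick. A white dredger stands in its +x half; its -x half is empty.
- weight_board: Beech board fixed to the bench, 290 mm along its x, 90 mm along its y, 16 mm thick; origin at the centre of its underside. The three check weights stand on it in a row along its x, 90 mm apart, in any order.
- weight_large_mid (a point): Centre, half-way up (40 mm above its foot), of the largest check weight: plain steel cylinder 52 mm across and 54 mm tall with a narrow neck and a 29 mm knob on top, 80 mm tall in all, about 0.85 kg (0.7 to 0.95). z up.
- weight_medium_mid (a point): Centre, half-way up, of the medium check weight, same shape: 42 mm across, 64 mm tall in all. To be left alone.
- weight_small_mid (a point): Centre, half-way up, of the small check weight, same shape: 34 mm across, 54 mm tall in all. To be left alone.
- dredger_mid (a point): Centre, half-way up, of the white dredger with a steel cap standing in the tray: 58 mm across, 82 mm tall. To be left alone.
- oil_bottle_mid (a point): Centre, half-way up, of the amber oil bottle, 60 mm across, 170 mm tall. To be left alone.
- jar_mid (a point): Centre, half-way up, of the glass jar, 72 mm across, 90 mm tall. To be left alone.
- cutter_mid (a point): Centre, half-way up, of the steel ring pastry cutter, 72 mm across, 45 mm tall. To be left alone.

How it is judged:
On the way, in this order (a step that is already met when the one before it is completed fails the run):
1. the beaker stands upright in the tray, let go of (x of beaker_mid in the frame of tray between -0.105 and 0.105 m and y of beaker_mid in the frame of tray between -0.055 and 0.055 m and z of beaker_mid in the frame of tray between 0.045 and 0.056 m and angle between beaker_mid's own z axis and vertical below 0.08 rad and contact force between beaker and the fingers below 0.1 N), for 0.2 s.
2. the largest check weight stands upright on the pan inside the engraved circle, let go of, the pan at rest (horizontal distance between weight_large_mid and pan_centre below 0.012 m and z of weight_large_mid in the frame of pan_centre between 0.036 and 0.044 m and angle between weight_large_mid's own z axis and vertical below 0.06 rad and value of joint pan above 0.003 m and contact force between weight_large and the fingers below 0.1 N and velocity of joint pan between -0.01 and 0.01 m/s), for 0.3 s.
3. the round button is pressed down with the weight standing on the pan (horizontal distance between weight_large_mid and pan_centre below 0.012 m and z of weight_large_mid in the frame of pan_centre between 0.036 and 0.044 m and angle between weight_large_mid's own z axis and vertical below 0.06 rad and value of joint pan above 0.003 m and contact force between weight_large and the fingers below 0.1 N and value of joint cal_button above 0.004 m), for 0.05 s.
At the end, for the whole second after the job is handed in: Beaker upright on the tray floor; largest weight upright (0.06 rad) on the pan, its axis within 12 mm of the pan centre; both let go of and at rest; pan sunk over 3 mm and still; round button pressed beforehand and up again (all of step 1 and all of step 2 and value of joint cal_button below 0.0015 m and linear speed of each of beaker, weight_large below 0.02 m/s); the robot touches nothing.
It fails at once if the pan is slammed onto its stop (sunk beyond 16 mm) (value of joint pan above 0.016 m).
It fails at once if something is dropped on the pan (it is driven down faster than 0.35 m/s, as by the weight falling some 15 mm) (velocity of joint pan above 0.35 m/s).
It fails at once if another check weight is moved by more than 25 mm (distance of any of weight_medium_mid, weight_small_mid from where it was at the start of the episode above 0.025 m).
It fails at once if the dredger, bottle, jar or cutter is moved by more than 25 mm (distance of any of dredger_mid, oil_bottle_mid, jar_mid, cutter_mid from where it was at the start of the episode above 0.025 m).
It also fails if it takes over 72 s, if anything falls off the work surface, if the arm or the gripper's body presses on something with over 40 N, if the wrist force passes 120 N, or if a joint passes its speed limit or range.

### The arm

A 6-joint arm with a two-finger parallel gripper is mounted at the origin on the work surface. World frame = base frame: x ahead of the robot, y to its left, z up, the work surface at z = 0. Lengths are in m, angles in rad, forces in N, time in s.
With the tool pointing down it reaches from about 0.35 to 0.85 m from the base axis. Payload 8.1 kg.
Tool frame: the origin (TCP) lies at the very end of the fingers, on their centre line; the grasp point (between the pads) lies robot.hold_point_z behind it (robot.hold_point_z is the distance from the TCP to the grasp point, in m); z points along the fingers, y is the direction in which the jaws open and shut (so a half turn about z gives the same grasp; the last joint's range is limited). The gripper opens to 93 mm and grips with 3 to 60 N. Pads are 15 mm wide; open, the fingers measure 128 mm over their backs; the gripper's body (75 mm by 188 mm) begins 65 mm behind the grasp point.
Start: joints at [1.227, 0.13, 1.488, -0, 1.523, -0.085], TCP at [0.154, 0.58, 0.219] pointing down, gripper open.
Joint ranges: [-2.96, 2.96], [-0.89, 2.26], [0.02, 2.5], [-1.34, 4.48], [0, 2.73], [-2.66, 2.66]. Speed limits (rad/s): [2.39, 2.39, 2.79, 3.14, 3.14, 3.14].

### API

Orientations are given as a rotation vector (axis times angle).
In Python, from plant import robot, cams gives the robot as it stands. The module is installed in compiled form; this text tells all that it offers.
- The arm moves only by the tool step_arm, never from a script. Its argument "deltas" is a list of rows, each an object with "offset": the shift along the tool's x, y, z in cm, a list of three; "roll": the turn about the tool's z in rad. In form: [{"offset": [x, y, z], "roll": roll}, ...]. A call has 1 to 12 rows; each row shifts and turns the commanded pose from where the row before left it, along the tool's axes as they then stand; what a row does not reach is not made up. A row lasts 1/8 s, in which the tool goes at most 62.5 mm and 10.7 degrees, less where a joint would pass 70% of its speed; a pose out of reach is approached as far as the arm can. A call with a gripper value outside its range is refused whole. "fingers" is the finger opening in cm, from 0 to 9.3, set as the call begins (left out, the last holds). The fingers move at their own pace and stop on an object; "grip_force" is the grip in N (left out, the last holds). Time passes only in rows, so rows that do not move let the fingers close. It gives the time, the measured TCP pose, the force and the opening at its end, in the units of the state.
- robot.read_state(): the state, without advancing time (a new reading comes with each control period).
- cams.read_camera(name): name is "side" or "top"; returns a dict with "pixels" (420x560x3 uint8, red, green, blue), "fx", "fy", "cx", "cy" (pixels), "extrinsics" (4x4, takes a point from world to camera coordinates). Camera axes: x right, y down, z forward; pixel columns grow to the right and rows downward; lengths in m; the calibration is good to about 2 mm. A picture is of the moment at which its call begins. There is no depth.
- robot.close_job(): hands the job in, once; it reports no verdict.
Trained networks look in a picture, given as the dict that the camera call returned (one of the last four; its "shot" number tells which), for a name from the list of things; names that differ only in an ending like _2 or _b are one class to them, and where a whole thing is asked for, a point or a joint stands for the part that bears it (a point fixed in the world has none). Each returns a list of dicts, best first, with "score" (0 to 1); they miss things now and then, are a little off and sometimes report something else, mostly with a low value. They report only what shows in the picture. A call takes as long as a camera call.
- cams.boxes_of(picture, thing): "xy" ([column, row] in pixels, amid what is visible of it).
- cams.silhouettes(picture, thing): "mask" (420x560 bool, what is visible of it) and "xy" ([column, row] in pixels, amid what is visible of it).
- cams.pinpoint(picture, thing): "xy" ([column, row] in pixels: a listed point, or the origin of a listed thing).
The state is a dict: "t": time; "q": joint angles; "dq": joint speeds; "joint_torque": joint torques, N m; "tool_pos": TCP position; "orientation": TCP orientation; "force": force on the tool from outside, world axes, zero at the start; "wrist_torque": the same for the moment, N m; "opening": finger opening in m.
Only numpy, scipy, OpenCV 4.12 (cv2) and the standard library are available. Lean on these libraries where they do the work, as an engineer would, in place of code of your own. Each camera call takes 0.05 s, during which the arm holds its last target. There are 200 camera calls.

## Working session

There is one attempt and no reset: what is moved stays moved. The work goes in short steps, Python scripts to look and compute and a tool call to move; the robot and the scene stay as the last step left them, time stands still between calls to the robot, and variables do not carry over. Pictures are saved under pics/ and viewed, about 8 in all and at most 12, crops included, and the job is handed in when it is done.

Besides the shell and the picture viewer there is one more tool, called after "Emit:" as name([rows], argument=value, ...), one row to a line, values as JSON. step_arm: Moves the arm, as the interface text tells. Its arguments: {"type":"object","properties":{"deltas":{"type":"array"},"fingers":{"type":"number"},"grip_force":{"type":"number"}},"required":["deltas"]}

```bash
mkdir -p pics
cat > h.py <<'E'
import numpy as np, cv2
from plant import robot, cams
def ray(p,xy):
    E=np.array(p["extrinsics"]);R=E[:3,:3];t=E[:3,3]
    d=R.T@np.array([(xy[0]-p["cx"])/p["fx"],(xy[1]-p["cy"])/p["fy"],1.]);return -R.T@t,d/np.linalg.norm(d)
def atz(p,xy,z):
    o,d=ray(p,xy);return o+d*(z-o[2])/d[2]
def tri(rs):
    A=np.zeros((3,3));b=np.zeros(3)
    for o,d in rs:
        M=np.eye(3)-np.outer(d,d);A+=M;b+=M@o
    X=np.linalg.solve(A,b);return X,max(np.linalg.norm((np.eye(3)-np.outer(d,d))@(X-o)) for o,d in rs)
def proj(p,X):
    c=np.array(p["extrinsics"])@np.append(X,1);return [p["fx"]*c[0]/c[2]+p["cx"],p["fy"]*c[1]/c[2]+p["cy"]]
E
cat > look.py <<'E'
from h import *
s=robot.read_state();print({k:np.round(s[k],3).tolist() for k in("t","tool_pos","orientation","opening","force")},robot.hold_point_z)
P={n:cams.read_camera(n) for n in("top","side")}
for n in P: cv2.imwrite(f"pics/{n}0.png",P[n]["pixels"][:,:,::-1]);print(n,np.round(ray(P[n],(280,210)),3).tolist())
for th in "pan_centre scale cal_button_top beaker_mid tray weight_board weight_large_mid weight_medium_mid weight_small_mid dredger_mid oil_bottle_mid jar_mid cutter_mid".split():
    b={}
    for n in P:
        r=cams.pinpoint(P[n],th)
        print(th,n,[(np.round(q["xy"]).tolist(),round(q["score"],2)) for q in r[:3]])
        if r:b[n]=ray(P[n],r[0]["xy"])
    if len(b)==2:
        X,e=tri(b.values());print("   ",np.round(X,4),round(e,4))
E
python3 look.py
```

```text
{'t': 0.0, 'tool_pos': [0.153, 0.579, 0.218], 'orientation': [-0.405, -3.115, 0.003], 'opening': 0.093, 'force': [0.399, 0.016, -0.571]} 0.0188
top [[0.434, -0.014, 1.198], [0.114, 0.002, -0.993]]
side [[0.456, 1.012, 0.844], [0.063, -0.805, -0.59]]
pan_centre top [([279.0, 198.0], 0.74)]
pan_centre side [([256.0, 213.0], 0.58)]
    [ 0.6    -0.0103  0.0785] 0.0052
scale top [([286.0, 199.0], 0.65)]
scale side [([256.0, 236.0], 0.79), ([277.0, 316.0], 0.52)]
    [ 0.6072 -0.0289 -0.0192] 0.0005
cal_button_top top [([278.0, 248.0], 0.48)]
cal_button_top side [([339.0, 199.0], 0.41), ([306.0, 223.0], 0.39), ([276.0, 308.0], 0.17)]
    [ 0.4169 -0.006   0.1487] 0.0405
beaker_mid top [([282.0, 191.0], 0.75), ([278.0, 247.0], 0.65)]
beaker_mid side [([256.0, 199.0], 0.7)]
    [ 0.6068 -0.018   0.122 ] 0.0007
tray top [([395.0, 232.0], 0.63)]
tray side [([294.0, 179.0], 0.61)]
    [ 0.5141 -0.349  -0.0129] 0.0003
weight_board top [([171.0, 230.0], 0.92)]
weight_board side [([280.0, 317.0], 0.79), ([270.0, 167.0], 0.4)]
    [0.5075 0.3019 0.0093] 0.0011
weight_large_mid top [([166.0, 194.0]
[... 208 characters left out ...]

    [ 0.4373 -0.0025 -0.3082] 0.0283
weight_small_mid top []
weight_small_mid side [([276.0, 308.0], 0.71), ([294.0, 180.0], 0.28)]
dredger_mid top [([398.0, 201.0], 0.72)]
dredger_mid side [([270.0, 166.0], 0.67)]
    [ 0.5988 -0.3449  0.0382] 0.0005
oil_bottle_mid top [([195.0, 154.0], 0.58)]
oil_bottle_mid side [([199.0, 265.0], 0.82), ([255.0, 201.0], 0.6)]
    [0.7137 0.2247 0.088 ] 0.0011
jar_mid top [([371.0, 149.0], 0.76)]
jar_mid side [([228.0, 177.0], 0.92), ([258.0, 233.0], 0.65)]
    [ 0.7424 -0.2727  0.0306] 0.0061
cutter_mid top [([338.0, 288.0], 0.55)]
cutter_mid side [([339.0, 198.0], 0.81), ([259.0, 199.0], 0.39), ([270.0, 166.0], 0.37)]
    [ 0.3578 -0.1785  0.0314] 0.0048
```

View pics/top0.png

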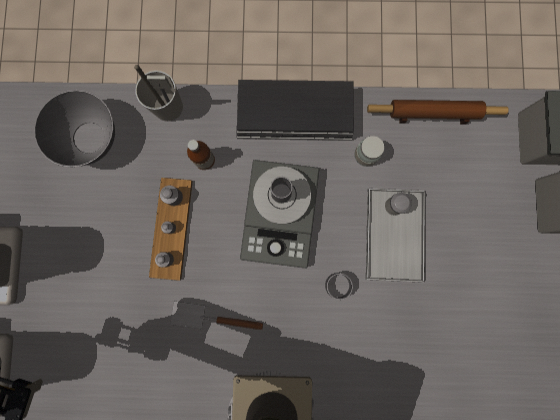

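View pics/side0.png

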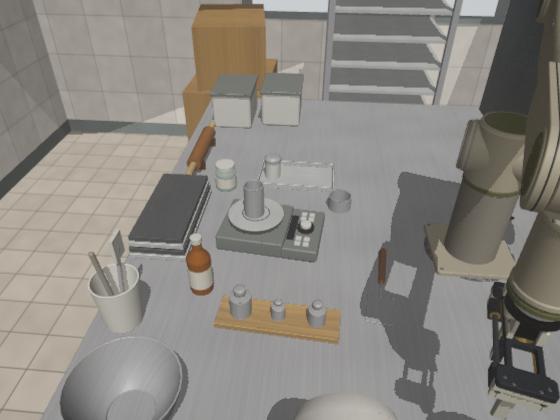

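The top view shows the weight board on the left, with the large weight at (170,195), small at (168,227) and medium at (163,260). The beaker is on the pan at (282,190), and the round key is at (276,247). The tray is at (396,235) with the dredger in its upper (+x) half. The side view agrees, so I'm setting out for the beaker.

Emit:
step_arm([
  {"offset": [0, 0, 0], "roll": -0.129},
  {"offset": [0, 0, 0], "roll": -0.129},
  {"offset": [-3, -4, 0], "roll": 0},
  {"offset": [-3, -4, 0], "roll": 0},
  {"offset": [-3, -4, 0], "roll": 0},
  {"offset": [-3, -4, 0], "roll": 0},
  {"offset": [-3, -4, 0], "roll": 0},
  {"offset": [-3, -4, 0], "roll": 0},
  {"offset": [-3, -4, 0], "roll": 0},
  {"offset": [-3, -4, 0], "roll": 0},
  {"offset": [-3, -4, 0], "roll": 0},
  {"offset": [-3, -4, 0], "roll": 0},
], fingers=9.3, grip_force=20)

```text
t: 2.9
tool_pos: [0.4541, 0.1784, 0.2189]
orientation: [0.001, 3.141, 0.0]
force: [-0.3, 0.6, 1.0]
opening: 0.0935
```

```bash
cat > ref.py <<'E'
from h import *
P={n:cams.read_camera(n) for n in("top","side")}
X=dict(beaker_mid=.1255,pan_centre=.079,cal_button_top=.05,weight_large_mid=.056,weight_board=0,tray=0,dredger_mid=.045)
for th,z in X.items():
  for n in P:
    for q in cams.pinpoint(P[n],th)[:2]: print(th,n,np.round(q["xy"],1),round(q["score"],2),np.round(atz(P[n],q["xy"],z),4))
cv2.imwrite("pics/crop1.png",cv2.resize(P["top"]["pixels"][150:290,220:340,::-1],None,fx=4,fy=4,interpolation=cv2.INTER_CUBIC))
for n,b in(("top",(277,247)),):print("button",np.round(atz(P[n],b,.05),4))
E
python3 ref.py
```

```text
beaker_mid top [284.6 190.3] 0.81 [ 0.6094 -0.0239  0.1255]
beaker_mid top [285.6 198.4] 0.27 [ 0.588  -0.0269  0.1255]
beaker_mid side [256.2 202.5] 0.78 [0.6013 0.0029 0.1255]
beaker_mid side [277.2 309.7] 0.58 [0.5089 0.3812 0.1255]
pan_centre side [255.6 209.4] 0.6 [ 0.6081 -0.0281  0.079 ]
cal_button_top top [273.3 248.2] 0.51 [0.4592 0.0039 0.05  ]
cal_button_top side [302.5 222.9] 0.6 [ 0.4714 -0.0152  0.05  ]
cal_button_top side [258.4 208.7] 0.47 [ 0.606  -0.0719  0.05  ]
weight_large_mid top [168.1 194. ] 0.49 [0.6046 0.3014 0.056 ]
weight_large_mid side [241.7 297.4] 0.59 [0.6001 0.2908 0.056 ]
weight_large_mid side [198.2 260.6] 0.45 [0.7306 0.1762 0.056 ]
weight_board side [279.5 317.8] 0.95 [0.5105 0.2956 0.    ]
tray top [394.9 234. ] 0.77 [ 0.5078 -0.3457  0.    ]
tray side [342.2 200.5] 0.69 [ 0.3486 -0.2119  0.    ]
dredger_mid top [398.2 200.6] 0.7 [ 0.5989 -0.3438  0.045 ]
dredger_mid top [282.6 192.3] 0.69 [ 0.6168 -0.0191  0.045 ]
dredger_mid side [271.4 164.2] 0.85 [ 0.5944 -0.3451  0.045 ]
button [ 0.4627 -0.0062  0.05  ]
```

View pics/crop1.png

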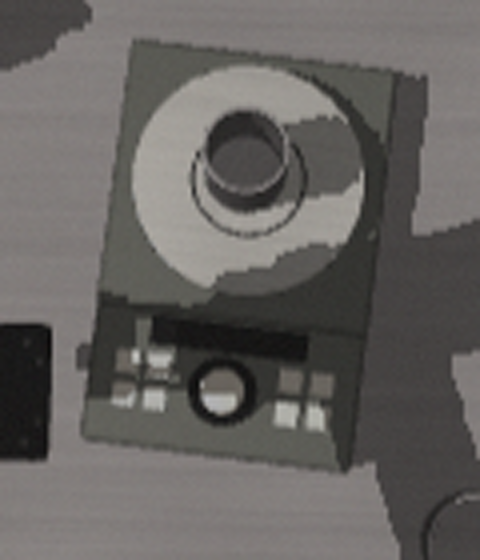

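Emit:
step_arm([
  {"offset": [-3, -4, 0], "roll": 0},
  {"offset": [-3, -4, 0], "roll": 0},
  {"offset": [-3, -4, 0], "roll": 0},
])

```text
t: 4.08
tool_pos: [0.544, 0.0586, 0.2188]
orientation: [0.001, 3.141, 0.0]
force: [1.1, -0.0, -0.2]
opening: 0.093
```

The crop shows the pan circle centred near crop (248,180), the beaker rim at (246,152), and the button at (222,390).

```bash
cat > c.py <<'E'
from h import *
p=cams.read_camera("top")
f=lambda c:(220+c[0]/4-.375,150+c[1]/4-.375)
pc=atz(p,f((248.3,180.5)),.078);bk=atz(p,f((246,152)),.173);bt=atz(p,f((222,390)),.048)
print(pc,bk,bt,np.linalg.norm((pc-bt)[:2]),np.degrees(np.arctan2(*(pc-bt)[[1,0]])))
E
python3 c.py
```

```text
[ 0.60471459 -0.01662826  0.078     ] [ 0.60826485 -0.0146853   0.173     ] [ 0.46227752 -0.00102863  0.048     ] 0.14328875375899885 -6.250091711042348
```

Emit:
step_arm([
  {"offset": [-3.2, -3.7, 0], "roll": 0},
  {"offset": [-3.2, -3.7, 0], "roll": 0},
  {"offset": [0, 0, 0], "roll": 0},
  {"offset": [0, 0, 2.5], "roll": 0},
  {"offset": [0, 0, 2.5], "roll": 0},
  {"offset": [0, 0, 2.5], "roll": 0},
  {"offset": [0, 0, 2.4], "roll": 0},
  {"offset": [0, 0, 0], "roll": 0},
])

```text
t: 5.12
tool_pos: [0.6049, -0.0134, 0.1173]
orientation: [-0.0, -3.137, -0.001]
force: [0.2, 0.4, 0.1]
opening: 0.0932
```

Emit:
step_arm([
  {"offset": [0, 0, 0], "roll": 0},
  {"offset": [0, 0, 0], "roll": 0},
  {"offset": [0, 0, 0], "roll": 0},
  {"offset": [0, 0, 0], "roll": 0},
], fingers=4.5, grip_force=15)

```text
t: 5.62
tool_pos: [0.6074, -0.0144, 0.1202]
orientation: [0.001, 3.141, -0.0]
force: [0.4, -1.2, 1.2]
opening: 0.0576
```

Emit:
step_arm([
  {"offset": [0, 0, 0], "roll": 0},
  {"offset": [0, 0, 0], "roll": 0},
  {"offset": [0, 0, -1], "roll": 0},
  {"offset": [0, 0, -2], "roll": 0},
  {"offset": [0, 0, -3], "roll": 0},
  {"offset": [0, 0, -3], "roll": 0},
  {"offset": [0, 0, -2], "roll": 0},
])

```text
t: 6.5
tool_pos: [0.6078, -0.0144, 0.2329]
orientation: [0.001, 3.138, -0.001]
force: [-0.4, 0.7, -2.1]
opening: 0.0566
```

```bash
cat > c2.py <<'E'
from h import *
s=robot.read_state();print(s["opening"],s["force"],s["tool_pos"])
P={n:cams.read_camera(n) for n in("top","side")}
c=lambda n,r0,r1,c0,c1,f:cv2.resize(P[n]["pixels"][r0:r1,c0:c1,::-1],None,fx=f,fy=f,interpolation=cv2.INTER_CUBIC)
a=c("top",130,290,340,450,3.5);b=c("side",100,260,180,370,2.5)
H=max(a.shape[0],b.shape[0]);pad=lambda i:cv2.copyMakeBorder(i,0,H-i.shape[0],0,0,0)
cv2.imwrite("pics/l2.png",np.hstack([a,b][:1]+[pad(b)]) if a.shape[0]==H else 0)
E
python3 c2.py
```

```text
0.05659674670148407 [-0.44204535  0.6503869  -2.10073172] [ 0.60784259 -0.01442207  0.23294343]
```

View pics/l2.png

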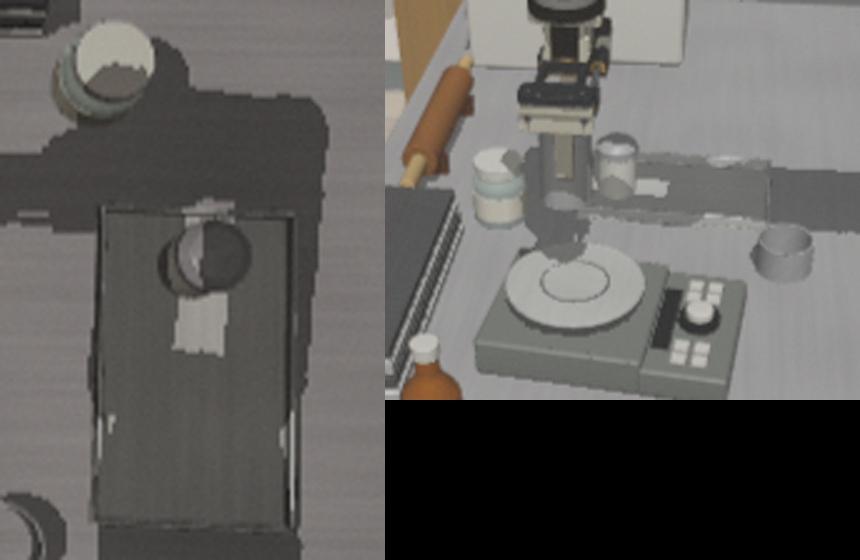

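```bash
cat > c3.py <<'E'
from h import *
T=cams.read_camera("top");S=cams.read_camera("side")
t=lambda c:atz(T,(340+c[0]/3.5-.36,130+c[1]/3.5-.36),.02)
C=[t(c) for c in((101,208),(296,212),(96,524),(298,526))];print(np.round(C,4),np.mean(C,0))
s=lambda c,z:atz(S,(180+c[0]/2.5-.3,100+c[1]/2.5-.3),z)
print("pan",s((190.5,281.5),.0795),"btn",s((316,313),.048))
E
python3 c3.py
```

```text
[[ 0.6345 -0.2662  0.02  ]
 [ 0.6339 -0.4258  0.02  ]
 [ 0.3777 -0.2605  0.02  ]
 [ 0.3793 -0.4219  0.02  ]] [ 0.5063619  -0.34361847  0.02      ]
pan [ 0.6053254  -0.01355222  0.0795    ] btn [ 0.46073925 -0.0094769   0.048     ]
```

Emit:
step_arm([
  {"offset": [2, -4.1, 0], "roll": 0},
  {"offset": [2, -4.1, 0], "roll": 0},
  {"offset": [2, -4.1, 0], "roll": 0},
  {"offset": [2, -4.1, 0], "roll": 0},
  {"offset": [2, -4.1, 0], "roll": 0},
  {"offset": [2, -4.1, 0], "roll": 0},
  {"offset": [2, -4.1, 0], "roll": 0},
  {"offset": [2, -4.1, 0], "roll": 0},
  {"offset": [0, 0, 0], "roll": 0},
  {"offset": [0, 0, 3], "roll": 0},
  {"offset": [0, 0, 3.5], "roll": 0},
  {"offset": [0, 0, 3.5], "roll": 0},
])

```text
t: 8.2
tool_pos: [0.4466, -0.3407, 0.1272]
orientation: [-0.0, -3.14, -0.003]
force: [-0.6, -0.7, -1.5]
opening: 0.0571
```

Emit:
step_arm([
  {"offset": [0, 0, 3.5], "roll": 0},
  {"offset": [0, 0, 2.5], "roll": 0},
  {"offset": [0, 0, 1.2], "roll": 0},
  {"offset": [0, 0, 0.5], "roll": 0},
  {"offset": [0, 0, 0.3], "roll": 0},
  {"offset": [0, 0, 0.0], "roll": 0},
])

```text
t: 8.95
tool_pos: [0.4473, -0.3426, 0.0504]
orientation: [0.001, 3.141, -0.001]
force: [0.4, -0.5, -1.4]
opening: 0.0567
```

Emit:
step_arm([
  {"offset": [0, 0, 0.2], "roll": 0},
  {"offset": [0, 0, 0.1], "roll": 0},
  {"offset": [0, 0, 0], "roll": 0},
])

```text
t: 9.32
tool_pos: [0.4468, -0.3422, 0.0467]
orientation: [0.001, 3.142, -0.0]
force: [0.3, 0.5, -2.1]
opening: 0.0567
```

Emit:
step_arm([
  {"offset": [0, 0, 0.1], "roll": 0},
  {"offset": [0, 0, 0], "roll": 0},
])

```text
t: 9.57
tool_pos: [0.4467, -0.3422, 0.0455]
orientation: [-0.001, -3.141, -0.0]
force: [-0.8, 0.5, -1.5]
opening: 0.0567
```

Emit:
step_arm([
  {"offset": [0, 0, 0.1], "roll": 0},
  {"offset": [0, 0, 0], "roll": 0},
])

```text
t: 9.82
tool_pos: [0.4469, -0.3423, 0.045]
orientation: [0.001, 3.141, -0.0]
force: [-0.8, 1.0, 2.3]
opening: 0.0566
```

The upward force shows the beaker has touched down, so I'm releasing it and rising.

Emit:
step_arm([
  {"offset": [0, 0, 0], "roll": 0},
  {"offset": [0, 0, 0], "roll": 0},
  {"offset": [0, 0, 0], "roll": 0},
  {"offset": [0, 0, 0], "roll": 0},
  {"offset": [0, 0, -2], "roll": 0},
  {"offset": [0, 0, -3], "roll": 0},
  {"offset": [0, 0, -4], "roll": 0},
  {"offset": [0, 0, -5], "roll": 0},
  {"offset": [0, 0, -3.5], "roll": 0},
], fingers=9.3)

```text
t: 10.95
tool_pos: [0.4474, -0.3428, 0.2242]
orientation: [0.001, 3.139, -0.004]
force: [0.5, -0.4, -0.3]
opening: 0.0928
```

Emit:
step_arm([
  {"offset": [0, 5, 0], "roll": 0},
  {"offset": [0, 5, 0], "roll": 0},
  {"offset": [0, 5, 0], "roll": 0},
  {"offset": [0, 5, 0], "roll": 0},
  {"offset": [-1, 5, 0], "roll": 0},
  {"offset": [-1, 5, 0], "roll": 0},
  {"offset": [-1, 5, 0], "roll": 0},
  {"offset": [-1, 5, 0], "roll": 0},
])

```text
t: 11.95
tool_pos: [0.4875, 0.0595, 0.2216]
orientation: [0.001, 3.139, -0.0]
force: [0.7, -0.1, -0.2]
opening: 0.0929
```

```bash
cat > c4.py <<'E'
from h import *
s=robot.read_state();print(s["tool_pos"])
P={n:cams.read_camera(n) for n in("top","side")}
c=lambda n,r0,r1,c0,c1,f:cv2.resize(P[n]["pixels"][r0:r1,c0:c1,::-1],None,fx=f,fy=f,interpolation=cv2.INTER_CUBIC)
a=c("top",170,290,140,200,4);b=c("side",140,260,220,350,4)[:480];d=c("side",140,220,240,350,1)
cv2.imwrite("pics/l3.png",np.hstack([a,b]))
# large weight: silhouettes
for n in P:
  for q in cams.silhouettes(P[n],"weight_large_mid")[:1]:
    ys,xs=np.nonzero(q["mask"]);print(n,q["score"],q["xy"],xs.min(),xs.max(),ys.min(),ys.max())
  for q in cams.silhouettes(P[n],"beaker_mid")[:1]:
    ys,xs=np.nonzero(q["mask"]);print("bk",n,q["score"],q["xy"],xs.min(),xs.max(),ys.min(),ys.max())
E
python3 c4.py
```

```text
[0.48752283 0.05946513 0.22157993]
top 0.65 [392.0, 232.4] 365 424 189 283
bk top 0.9 [404.8, 253.3] 385 414 244 264
side 0.61 [242.6, 298.9] 229 251 285 319
bk side 0.73 [319.3, 166.3] 307 322 150 181
```

View pics/l3.png

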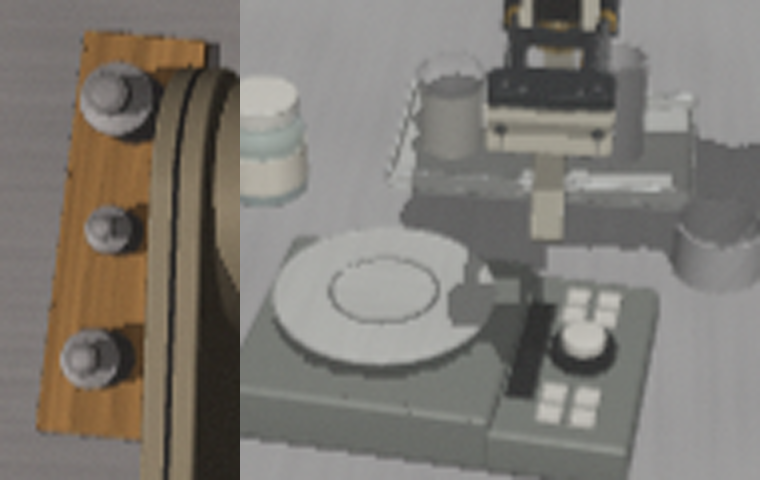

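The beaker stands upright in the tray, behind the gripper at about (628,100). The crop's left part shows the large weight's body circle at (117,100) and its knob at (108,95). The engraved circle is at (383,290).

```bash
cat > c5.py <<'E'
from h import *
T=cams.read_camera("top");S=cams.read_camera("side")
print(atz(T,(168.9,194.6),.07),atz(T,(166.6,193.4),.096))
print("side weight mid",atz(S,(242,(285+319)/2),.056),atz(S,(241.5,299),.056))
print("pan",atz(S,(255.5,212.25),.0795),atz(S,(255.5,212.25),.078))
E
python3 c5.py
```

```text
[0.600874   0.29521231 0.07      ] [0.60018807 0.29446306 0.096     ]
side weight mid [0.5972681  0.30488466 0.056     ] [0.59984246 0.2958177  0.056     ]
pan [ 0.60649149 -0.01367999  0.0795    ] [ 0.60678755 -0.01569268  0.078     ]
```

Emit:
step_arm([
  {"offset": [-1.9, 3.9, 0], "roll": 0},
  {"offset": [-1.9, 3.9, 0], "roll": 0},
  {"offset": [-1.9, 3.9, 0], "roll": 0},
  {"offset": [-1.9, 3.9, 0], "roll": 0},
  {"offset": [-1.9, 3.9, 0], "roll": 0},
  {"offset": [-1.8, 4, 0], "roll": 0},
  {"offset": [0, 0, 0], "roll": 0},
  {"offset": [0, 0, 3], "roll": 0},
  {"offset": [0, 0, 3], "roll": 0},
  {"offset": [0, 0, 2], "roll": 0},
  {"offset": [0, 0, 0], "roll": 0},
  {"offset": [0, 0, 0], "roll": 0},
])

```text
t: 13.85
tool_pos: [0.6011, 0.2924, 0.1412]
orientation: [0.002, 3.14, 0.001]
force: [1.0, 0.0, 0.8]
opening: 0.0933
```

```bash
cat > c6.py <<'E'
from h import *
s=robot.read_state();print(s["tool_pos"],s["orientation"])
P=cams.read_camera("side")
cv2.imwrite("pics/l4.png",cv2.resize(P["pixels"][220:350,170:350,::-1],None,fx=4,fy=4,interpolation=cv2.INTER_CUBIC))
E
python3 c6.py
```

```text
[0.60110819 0.29242772 0.14120146] [2.22395616e-03 3.13984853e+00 9.70162514e-04]
```

View pics/l4.png

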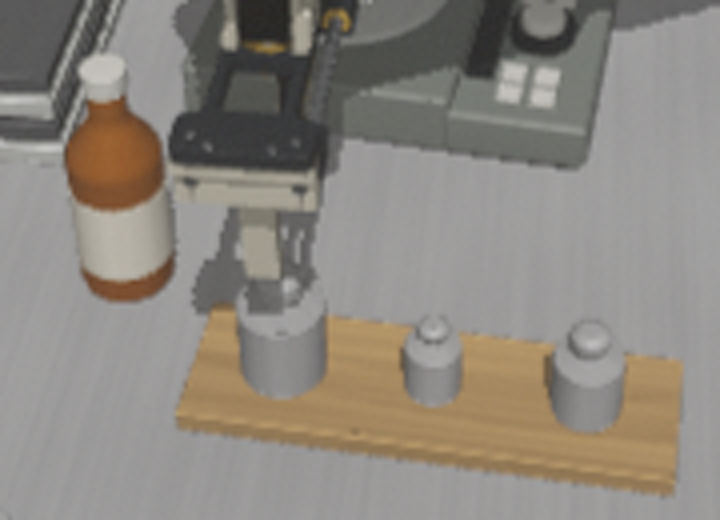

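The fingers are lined up over the large weight, whose body is centred at about (282,340) in the crop. The bottle is clear of the gripper to the left.

Emit:
step_arm([
  {"offset": [0, 0.2, 2.5], "roll": 0},
  {"offset": [0, 0, 2.5], "roll": 0},
  {"offset": [0, 0, 2.5], "roll": 0},
  {"offset": [0, 0, 2], "roll": 0},
  {"offset": [0, 0, 1.5], "roll": 0},
  {"offset": [0, 0, 0], "roll": 0},
  {"offset": [0, 0, 0], "roll": 0},
])

```text
t: 14.78
tool_pos: [0.601, 0.295, 0.0307]
orientation: [0.001, 3.14, 0.001]
force: [0.3, 0.9, -0.1]
opening: 0.0934
```

Emit:
step_arm([
  {"offset": [0, 0, 0], "roll": 0},
  {"offset": [0, 0, 0], "roll": 0},
  {"offset": [0, 0, 0], "roll": 0},
  {"offset": [0, 0, 0], "roll": 0},
  {"offset": [0, 0, 0], "roll": 0},
  {"offset": [0, 0, 0], "roll": 0},
], fingers=4, grip_force=40)

```text
t: 15.52
tool_pos: [0.6003, 0.295, 0.0297]
orientation: [0.001, 3.141, 0.001]
force: [-1.0, 2.7, -0.0]
opening: 0.0515
```

Emit:
step_arm([
  {"offset": [0, 0, -0.5], "roll": 0},
  {"offset": [0, 0, -1], "roll": 0},
  {"offset": [0, 0, -2], "roll": 0},
  {"offset": [0, 0, -3], "roll": 0},
  {"offset": [0, 0, -3.5], "roll": 0},
  {"offset": [0, 0, -3.5], "roll": 0},
  {"offset": [0, 0, 0], "roll": 0},
])

```text
t: 16.4
tool_pos: [0.6032, 0.2957, 0.1706]
orientation: [0.001, 3.133, 0.005]
force: [0.5, 0.4, -7.2]
opening: 0.0512
```

Emit:
step_arm([
  {"offset": [-0.1, -2, 0], "roll": 0},
  {"offset": [-0.1, -3.5, 0], "roll": 0},
  {"offset": [-0.1, -4, 0], "roll": 0},
  {"offset": [-0.1, -4, 0], "roll": 0},
  {"offset": [-0.1, -4, 0], "roll": 0},
  {"offset": [0, -4, 0], "roll": 0},
  {"offset": [0, -4, 0], "roll": 0},
  {"offset": [0, -3.5, 0], "roll": 0},
  {"offset": [0, -2, 0], "roll": 0},
  {"offset": [0, 0, 0], "roll": 0},
  {"offset": [0, 0, 0], "roll": 0},
])

```text
t: 17.77
tool_pos: [0.6046, -0.0147, 0.1639]
orientation: [-0.001, -3.14, -0.001]
force: [-0.2, 1.0, -8.7]
opening: 0.0513
```

Emit:
step_arm([
  {"offset": [0, 0, 2], "roll": 0},
  {"offset": [0, 0, 2], "roll": 0},
  {"offset": [0, 0, 1], "roll": 0},
  {"offset": [0, 0, 0.5], "roll": 0},
  {"offset": [0, 0, 0], "roll": 0},
  {"offset": [0, 0, 0], "roll": 0},
])

```text
t: 18.52
tool_pos: [0.6057, -0.0154, 0.1105]
orientation: [0.001, 3.14, -0.0]
force: [-0.2, 0.3, -8.4]
opening: 0.0513
```

```bash
cat > c7.py <<'E'
from h import *
s=robot.read_state();print(s["tool_pos"],s["orientation"],s["force"])
P=cams.read_camera("side")
cv2.imwrite("pics/l5.png",cv2.resize(P["pixels"][150:270,200:340,::-1],None,fx=5,fy=5,interpolation=cv2.INTER_CUBIC))
E
python3 c7.py
```

```text
[ 0.60567364 -0.01542851  0.11048329] [ 1.27405722e-03  3.14022585e+00 -2.40339669e-04] [-0.21439134  0.3041084  -8.44174461]
```

View pics/l5.png

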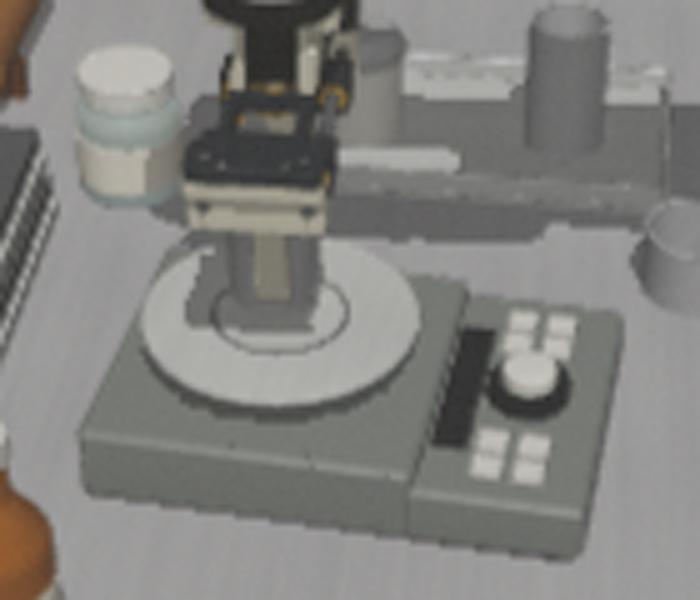

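Run:
```python
from h import *
P=cams.read_camera("side")
for x in(.6005,.6055,.6105):
  for z in(.0795,.0965,.123,.15): print(x,z,np.round((np.array(proj(P,[x,-.0155,z]))-[200,150]+.4)*5))
```

```text
0.6005 0.0795 [290. 312.]
0.6005 0.0965 [290. 288.]
0.6005 0.123 [289. 249.]
0.6005 0.15 [288. 209.]
0.6055 0.0795 [282. 311.]
0.6055 0.0965 [281. 287.]
0.6055 0.123 [280. 249.]
0.6055 0.15 [279. 209.]
0.6105 0.0795 [273. 311.]
0.6105 0.0965 [272. 287.]
0.6105 0.123 [271. 248.]
0.6105 0.15 [270. 208.]
```

Emit:
step_arm([
  {"offset": [0.3, 0, 0], "roll": 0},
  {"offset": [0, 0, 0.5], "roll": 0},
  {"offset": [0, 0, 0.5], "roll": 0},
  {"offset": [0, 0, 0.3], "roll": 0},
  {"offset": [0, 0, 0.2], "roll": 0},
  {"offset": [0, 0, 0.1], "roll": 0},
  {"offset": [0, 0, 0], "roll": 0},
])

```text
t: 19.5
tool_pos: [0.6021, -0.0153, 0.0937]
orientation: [0.001, 3.142, -0.0]
force: [-0.7, -0.8, -7.3]
opening: 0.052
```

Emit:
step_arm([
  {"offset": [0, 0, 0.1], "roll": 0},
  {"offset": [0, 0, 0.1], "roll": 0},
  {"offset": [0, 0, 0.1], "roll": 0},
  {"offset": [0, 0, 0], "roll": 0},
  {"offset": [0, 0, 0], "roll": 0},
])

```text
t: 20.12
tool_pos: [0.6023, -0.0153, 0.091]
orientation: [0.001, 3.141, -0.0]
force: [0.4, 1.6, -4.9]
opening: 0.051
```

Emit:
step_arm([
  {"offset": [0, 0, 0.1], "roll": 0},
  {"offset": [0, 0, 0.1], "roll": 0},
  {"offset": [0, 0, 0.1], "roll": 0},
  {"offset": [0, 0, 0], "roll": 0},
  {"offset": [0, 0, 0], "roll": 0},
])

```text
t: 20.75
tool_pos: [0.6023, -0.0153, 0.0879]
orientation: [0.001, 3.141, -0.0]
force: [-1.4, -0.5, -1.0]
opening: 0.051
```

Emit:
step_arm([
  {"offset": [0, 0, 0.05], "roll": 0},
  {"offset": [0, 0, 0], "roll": 0},
])

```text
t: 21.0
tool_pos: [0.6023, -0.0154, 0.0874]
orientation: [0.001, 3.141, -0.0]
force: [0.3, -0.2, -0.3]
opening: 0.0513
```

The pan now bears the full weight, with the wrist force near 0. I'm opening the fingers and rising.

Emit:
step_arm([
  {"offset": [0, 0, 0], "roll": 0},
  {"offset": [0, 0, 0], "roll": 0},
  {"offset": [0, 0, 0], "roll": 0},
  {"offset": [0, 0, 0], "roll": 0},
  {"offset": [0, 0, -2], "roll": 0},
  {"offset": [0, 0, -3], "roll": 0},
  {"offset": [0, 0, -3], "roll": 0},
  {"offset": [0, 0, -3], "roll": 0},
  {"offset": [0, 0, -1], "roll": 0},
], fingers=9.3)

```text
t: 22.12
tool_pos: [0.6036, -0.0155, 0.2112]
orientation: [0.001, 3.136, -0.001]
force: [-0.7, 0.3, -0.1]
opening: 0.093
```

Emit:
step_arm([
  {"offset": [3.5, 0.3, 0], "roll": 0},
  {"offset": [3.5, 0.3, 0], "roll": 0},
  {"offset": [3.5, 0.4, 0], "roll": 0},
  {"offset": [3.6, 0.4, 0], "roll": 0},
  {"offset": [0, 0, 0], "roll": 0},
  {"offset": [0, 0, 0], "roll": 0},
], fingers=0)

```text
t: 22.88
tool_pos: [0.4616, -0.0013, 0.2074]
orientation: [0.001, 3.141, -0.0]
force: [0.4, -0.2, 0.5]
opening: 0.0377
```

```bash
python3 c7.py
python3 - <<'E'
import re
E
```

```text
[ 0.46159535 -0.0012959   0.2073921 ] [ 1.33149223e-03  3.14057597e+00 -1.97175515e-04] [ 0.40364733 -0.20197418  0.53225443]
```

View pics/l5.png

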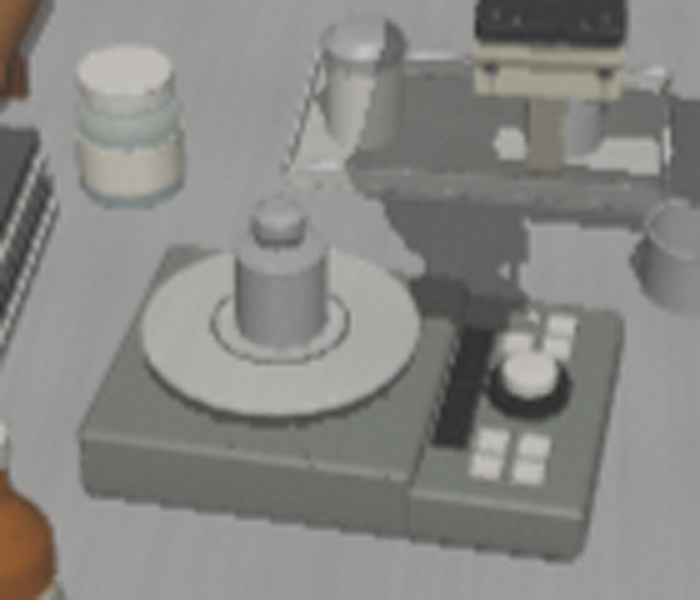

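The weight is upright and central: its body centre is at column 281 and the circle's at 281. The button's top is at (530,372). The beaker is standing in the tray. Next I press the button.

Emit:
step_arm([
  {"offset": [0, 0, 3], "roll": 0},
  {"offset": [0, 0, 3.5], "roll": 0},
  {"offset": [0, 0, 3.5], "roll": 0},
  {"offset": [0, 0, 2.5], "roll": 0},
  {"offset": [0, 0, 1.5], "roll": 0},
  {"offset": [0, 0, 0.4], "roll": 0},
  {"offset": [0, 0, 0], "roll": 0},
])

```text
t: 23.8
tool_pos: [0.4616, -0.0013, 0.0638]
orientation: [0.001, 3.141, -0.0]
force: [-1.3, -0.2, 1.6]
opening: 0.0005
```

Emit:
step_arm([
  {"offset": [0, 0, 0.3], "roll": 0},
  {"offset": [0, 0, 0.2], "roll": 0},
  {"offset": [0, 0, 0.2], "roll": 0},
  {"offset": [0, 0, 0], "roll": 0},
])

```text
t: 24.3
tool_pos: [0.4623, -0.0013, 0.0581]
orientation: [0.001, 3.139, -0.001]
force: [-5.1, 0.4, 15.5]
opening: 0.0005
```

Emit:
step_arm([
  {"offset": [0, 0, 0.2], "roll": 0},
  {"offset": [0, 0, 0.1], "roll": 0},
  {"offset": [0, 0, 0], "roll": 0},
])

```text
t: 24.68
tool_pos: [0.4625, -0.0014, 0.0576]
orientation: [0.001, 3.139, -0.001]
force: [-19.2, 1.1, 42.5]
opening: 0.0004
```

Contact is stiff at z=0.058. I'm backing off in steps and reading the force, to tell the button's spring from its housing.

Emit:
step_arm([
  {"offset": [0, 0, -0.4], "roll": 0},
  {"offset": [0, 0, 0], "roll": 0},
  {"offset": [0, 0, 0], "roll": 0},
])

```text
t: 25.05
tool_pos: [0.4622, -0.0013, 0.0582]
orientation: [0.001, 3.139, -0.0]
force: [-0.8, 0.7, 8.8]
opening: 0.0005
```

Emit:
step_arm([
  {"offset": [0, 0, -0.15], "roll": 0},
  {"offset": [0, 0, 0], "roll": 0},
  {"offset": [0, 0, 0], "roll": 0},
])

```text
t: 25.42
tool_pos: [0.4618, -0.0013, 0.059]
orientation: [0.001, 3.14, -0.0]
force: [3.9, 0.4, 4.9]
opening: 0.0007
```

Emit:
step_arm([
  {"offset": [0, 0, -0.2], "roll": 0},
  {"offset": [0, 0, 0], "roll": 0},
  {"offset": [0, 0, 0], "roll": 0},
])

```text
t: 25.8
tool_pos: [0.4609, -0.0012, 0.0605]
orientation: [-0.001, -3.141, -0.0]
force: [1.8, -0.3, 3.5]
opening: 0.0002
```

Emit:
step_arm([
  {"offset": [0, 0, -0.2], "roll": 0},
  {"offset": [0, 0, 0], "roll": 0},
  {"offset": [0, 0, 0], "roll": 0},
])

```text
t: 26.18
tool_pos: [0.4607, -0.0012, 0.0624]
orientation: [-0.001, -3.141, -0.0]
force: [0.6, -0.5, 3.1]
opening: 0.0003
```

The force falls gradually, from 4.9 to 3.5 to 3.1 N over about 3.5 mm. That is the button's spring, so the button was bottomed at z≈0.058. Now I retreat.

Emit:
step_arm([
  {"offset": [0, 0, -1], "roll": 0},
  {"offset": [0, 0, -2], "roll": 0},
  {"offset": [0, 0, -4], "roll": 0},
  {"offset": [0, 0, -5], "roll": 0},
  {"offset": [0, 0, -4], "roll": 0},
  {"offset": [2, 4, 0], "roll": 0},
  {"offset": [1, 5, 0], "roll": 0},
  {"offset": [0, 5, 0], "roll": 0},
  {"offset": [0, 5, 0], "roll": 0},
  {"offset": [0, 5, 0], "roll": 0},
  {"offset": [0, 0, 0], "roll": 0},
  {"offset": [0, 0, 0], "roll": 0},
])

```text
t: 27.68
tool_pos: [0.4308, 0.2384, 0.2225]
orientation: [0.0, -3.141, 0.002]
force: [0.1, 0.1, 0.8]
opening: 0.0005
```

```bash
cat > c8.py <<'E'
from h import *
s=robot.read_state();print(s["t"],s["tool_pos"],s["force"],np.abs(s["dq"]).max())
T=cams.read_camera("top");P=cams.read_camera("side")
c=lambda p,r0,r1,c0,c1,f:cv2.resize(p["pixels"][r0:r1,c0:c1,::-1],None,fx=f,fy=f,interpolation=cv2.INTER_CUBIC)
cv2.imwrite("pics/l6.png",np.hstack([c(T,140,290,230,430,2),cv2.resize(P["pixels"][140:290,200:360,::-1],(320,300))]))
E
python3 c8.py
```

```text
27.675 [0.43081168 0.23838601 0.22246081] [0.06819404 0.14140599 0.78145078] 0.026141979869984996
```

View pics/l6.png

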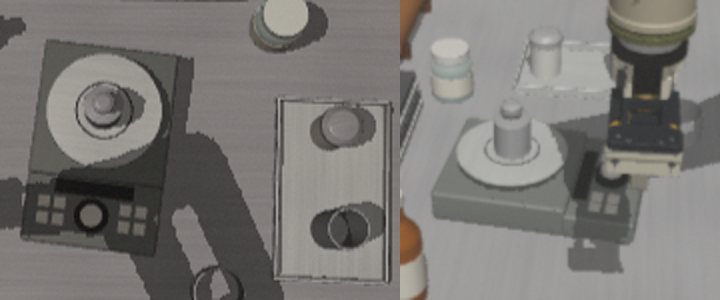

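The weight stands upright inside the circle at about (103,105). The beaker stands in the empty half of the tray at (345,228), and the dredger, jar and cutter haven't moved. I'm handing in.

```bash
python3 -c "
from plant import robot
print(robot.close_job())"
```

```text
the job is handed in; nothing more can be done
None
```

I finished the calibration sequence and handed the job in at about 28 s of the 72 s allowed; no verdict was reported.

- **Beaker:** it is standing upright and let go of in the empty half of the tray, as the last pictures show.
- **Large weight:** I lowered it onto the pan about 1 mm at a time until the wrist force read roughly 0, then let go. The close-up afterwards showed it upright and within an estimated 2 mm of the circle's centre. Pan sink was not measured directly; the tool went down about 6 mm after contact.
- **Button:** I pressed it to its stop at z ≈ 0.058 m. The force on backing off fell gradually, like its spring, so I took this as fully down.
- **Where the checks differed:**
  - I pressed harder than intended; the wrist force briefly read about 43 N up and 19 N sideways, well under the 120 N limit. That was the closed fingers on the button; the 40 N limit is for the arm and gripper body.
  - The button top turned out to be about 1 cm higher than I had estimated from the pictures.
  - The network's side-view point for the beaker was about 2 cm off, so I used my own circle readings for the grasp and placing.
- **Not confirmed:** the gripper partly hid the button in the last side picture. That it came back up rests on the spring force falling as I withdrew and on the top view. The medium and small weights, the bottle and the pan's stillness were not looked at again at the end.

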